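Shut and bolt the night hatch over the guest's key

TASK

A late guest's room key lies in the tray: slide the glass hatch fully home against its frame, then bolt it with the handle on the lock case. Press the handle in against its spring, turn it clockwise and, easing off, feel for the place where it springs all the way back out and is caught; leave it there. Leave the other things on the counter where they are.

Things in the scene. Friction and masses are not known exactly. Their poses are not given: they have to be found in the camera images.
- transfer_unit: Fixed steel hatch unit, 550 x 240 mm, rails 71 mm high. Origin under the middle of its key well; x away from the robot's side, y towards the shut end. The glass hatch (210 x 230 mm, aluminium frame) lies level and slides along y over the well. At the +y end stands a painted lock case (120 mm wide, 115 mm high at the back) whose face slopes 22 degrees up and towards the robot's side.
- hatch_pull (a point): Middle of the hatch's steel pull: a round bar 12 mm thick, 110 mm long across the travel, on two posts over the hatch's leading edge. The bar is 100 mm above the counter, 38 mm above the frame under it. Site x lies along the bar, z is up; the hatch shuts towards the point's +y. Free space of 25 mm or more at both sides, also when shut.
- glass_hatch (a joint): How far the hatch stands open, m: 0 is home against the frame, 0.17 fully open. It drags with a few newtons; about 15 mm before home it must be pushed over a sprung roller (about 20 N), which then holds it home.
- lock_grip (a point): Middle of the lock handle's grip: a dark steel wing 90 mm long, 16 mm thick, 28 mm deep, on a slim neck and round hub on the sloping face. Site z is the handle's axis, straight out of the face; y lies along the wing, x across its thickness. The point is 45 mm out from the face; the wing spans 31 to 59 mm out, the hub (38 mm wide) ends 20 mm out. It moves with the handle.
- lock_turn (a joint): Turn of the lock handle, rad: 0 is unbolted (wing along the hatch's travel), growing clockwise as seen facing it, at most 1.65. It cannot turn while fully out. It is caught, springing out, in one notch 0.12 rad wide that ends anywhere from 0.95 to 1.4 rad (adjustable catch, not known beforehand); pressed in, it turns past. Not past 0.3 unless the hatch is home; turned first, it bars the hatch.
- lock_press (a joint): How far the lock handle is pressed in along its axis, m: 0 is fully out, 0.010 is bottomed. It takes 8 N to start and 16 N to bottom. From 0.007 on it turns easily (under 0.2 N m). Let go between the unbolted and bolted notches, it rises only until 6 mm in and stays there, still free to turn, and springs out by itself on reaching a notch.
- room_key: Iron key on a brass disc fob, 105 mm long, lying in the steel tray under the hatch (20 mm above the counter or lower). Origin at its underside. To be left alone.
- doorknob: Cast brass doorknob, 54 mm across and 61 mm tall, standing on the flat back top of the lock case (115 mm above the counter), about 130 mm behind the handle. Origin at its foot. To be left alone.
- mug: White enamel mug, 82 mm across and 85 mm tall, on the counter. Origin at its foot. To be left alone.
- coin_dish: Pewter coin dish, 136 mm across and 22 mm tall, on the counter. Origin at its foot. To be left alone.
- pencil: Yellow hexagonal pencil, 173 mm long and 9 mm thick, lying on the counter. Origin at its underside, half-way along. To be left alone.
- desk_bell: Steel desk bell, 86 mm across and 55 mm tall, on the counter. Origin at its foot. To be left alone.

How it is judged:
On the way, in this order (a step that is already met when the one before it is completed fails the run):
1. the glass hatch is home against its frame, the lock handle not yet turned (value of joint glass_hatch below 0.003 m and value of joint lock_turn below 0.3 rad), for 0.2 s.
2. the lock handle has been pressed in and turned and has sprung back out at the bolted position (value of joint lock_turn above 0.75 rad and value of joint lock_press below 0.0025 m), for 0.2 s.
At the end, for the whole second after the job is handed in: The glass hatch is home against its frame (less than 3 mm open) and the lock handle is turned at least 0.75 rad clockwise and has sprung out again (pressed in by less than 2.5 mm), with nothing else on the counter moved by more than 40 mm (all of step 2 and value of joint glass_hatch below 0.003 m); the robot touches nothing.
It fails at once if something else on the counter is moved by more than 40 mm (distance of any of room_key, doorknob, mug, coin_dish, pencil, desk_bell from where it was at the start of the episode above 0.04 m).
It also fails if it takes over 58 s, if anything falls off the work surface, if the arm or the gripper's body presses on something with over 40 N, if the wrist force passes 120 N, or if a joint passes its speed limit or range.

ROBOT

A 6-joint arm with a two-finger parallel gripper is mounted at the origin on the work surface. World frame = base frame: x ahead of the robot, y to its left, z up, the work surface at z = 0. Lengths are in m, angles in rad, forces in N, time in s.
With the tool pointing down it reaches from about 0.35 to 0.775 m from the base axis. Payload 5.5 kg.
Tool frame: the origin (TCP) lies midway between the tips of the shut fingers; the grasp point (between the pads) lies 19 mm behind it; z points along the fingers, y is the line along which they close (so a half turn about z gives the same grasp; the last joint's range is limited). The gripper opens to 85 mm and grips with 20 to 120 N. Pads are 22 mm wide; open, the fingers measure 114 mm over their backs; the gripper's body (76 mm by 85 mm) begins 54 mm behind the grasp point. The pads swing forward as they close: fully open they stand 13 mm farther back than shut.
Start: joints at [-1.388, 0.313, 0.046, 1.304, 0, 1.431], TCP at [0.182, -0.545, 0.194] pointing down, gripper open.
Joint ranges: [-2.76, 2.76], [-0.86, 1.69], [-1.03, 1.26], [-2.2, 2.34], [-1.47, 1.5], [-3.14, 3.14]. Speed limits (rad/s): [2.57, 2.57, 3.14, 3.14, 3.14, 3.14].

INTERFACE

Orientations are given as a unit quaternion [w, x, y, z].
In Python, from workcell import env gives the robot as it stands. The module is installed in compiled form; this text tells all that it offers.
- The arm moves only by the tool servo_tool, never from a script. Its argument "increments" is a list of rows, each an object of numbers: "grip": the closure, from 0 (fully open) to 1 (shut); "x", "y", "z": the shift along the tool's x, y, z in mm; "roll": the turn about the tool's z in degrees. In form: [{"grip": .., "x": .., "y": .., "z": .., "roll": ..}, ...]. A call has 1 to 5 rows; each row shifts and turns the commanded pose from where the row before left it, along the tool's axes as they then stand; what a row does not reach is not made up. A row lasts 1/12 s, in which the tool goes at most 41.7 mm and 7.16 degrees, less where a joint would pass 70% of its speed; a pose out of reach is approached as far as the arm can. A call is refused whole if a number of a shift passes 41.7 or a number of a turn 7.16, either way. A call with a gripper value outside its range is refused whole. The fingers move at their own pace and stop on an object; "grip_force" is the grip in N (left out, the last holds). Time passes only in rows, so rows that do not move let the fingers close. It gives the time, the measured TCP pose, the force, the opening and the grip force at its end, in the units of the state.
- env.get_state(): the state, without advancing time (a new reading comes with each control period).
- env.read_camera(name): name is "scene" or "top" or "wrist"; returns the picture (480x640x3 uint8, red, green, blue); there is no depth.
- env.get_calibration(name): a dict with "vertical_fov" (degrees; the focal length in pixels is half the picture's height over the tangent of half this angle, whatever the lens; pixels are square), "cx", "cy" (the principal point, pixels), "k1" (the pictures are not rectified: a ray, as slopes to the right and down, at radius r is drawn at 1 + k1 r^2 times it, then the intrinsics apply), "rvec" (rotation vector, rad) and "tvec" (3), from world to camera coordinates, as OpenCV has them; the wrist camera has in their place "tool_from_camera" (4x4, takes a point from camera to tool coordinates, whose origin is the TCP and whose axes are the flange's). Camera axes: x right, y down, z forward; pixel columns grow to the right and rows downward; lengths in m; the calibration is good to about 2 mm. A picture is of the moment at which its call begins: read the wrist's pose just before it. get_calibration takes no time and is no camera call.
- env.hand_in(): hands the job in; it is judged then, once.
The state is a dict: "clock": time; "joint_pos": joint angles; "qvel": joint speeds; "tau": joint torques, N m; "tcp_pos": TCP position; "orientation": TCP orientation; "wrist_force": force on the tool from outside, world axes, zero at the start; "ft_torque": the same for the moment, N m; "finger_gap": finger opening in m; "grip_force": force on a finger pad.
Only numpy, scipy, OpenCV 4.12 (cv2) and the standard library are available. Lean on these libraries where they do the work, as an engineer would, in place of code of your own. Each camera call takes 0.05 s, during which the arm holds its last target. There are 200 camera calls.

## Working session

There is one attempt and no reset: what is moved stays moved. The work goes in short steps, Python scripts to look and compute and a tool call to move; the robot and the scene stay as the last step left them, time stands still between calls to the robot, and variables do not carry over. Pictures are saved under pics/ and viewed, at most 10 in all, crops included, and the job is handed in when it is done.

Besides the shell and the picture viewer there is one more tool, called in YAML: its name, and indented under it one key for each argument. servo_tool: Moves the arm, as the interface text tells. Its arguments: {"type":"object","properties":{"increments":{"type":"array"},"grip_force":{"type":"number"}},"required":["increments"]}

```bash
mkdir -p pics; ls; python3 - <<'E'
from workcell import env
import cv2
for n in ["scene","top"]:
    im=env.read_camera(n); cv2.imwrite(f"pics/{n}0.png",im[:,:,::-1]); print(n,env.get_calibration(n))
print(env.get_calibration("wrist")); print(env.get_state())
E
```

```text
pics
scene {'vertical_fov': 45.118080908631605, 'cx': 321.7621340523456, 'cy': 242.97382896115016, 'k1': 0.01741754860418557, 'rvec': array([ 1.02421046,  2.43102041, -1.00586461]), 'tvec': array([ 0.28972804, -0.28403295,  1.29110806])}
top {'vertical_fov': 45.83226010597692, 'cx': 326.12244424300167, 'cy': 240.81308413540984, 'k1': -0.006213800938485113, 'rvec': array([ 2.15950498, -2.12872567,  0.10872492]), 'tvec': array([0.11910701, 0.57139903, 0.99880237])}
{'vertical_fov': 59.27183682485457, 'cx': 319.368827119245, 'cy': 236.32187137443665, 'k1': -0.025592859561296664, 'tool_from_camera': array([[-4.70728165e-04, -9.47383845e-01, -3.20099405e-01,
         8.20285341e-02],
       [ 9.99999835e-01, -5.51779316e-04,  1.62508025e-04,
         8.60409972e-05],
       [-3.30581708e-04, -3.20099276e-01,  9.47383948e-01,
        -1.80464412e-01],
       [ 0.00000000e+00,  0.00000000e+00,  0.00000000e+00,
         1.00000000e+00]])}
{'clock': 0.1, 'joint_pos': array([-1.38758748e+00,  3.13939460e-01,  4.50772684e-02,  1.30362424e+00,
        1.76078891e-07,  1.43122672e+00]), 'qvel': array([ 2.64383438e-05, -2.62367469e-04,  3.46909782e-03, -2.82884086e-04,
       -1.36316017e-03, -8.10796867e-04]), 'tau': array([ 1.67001530e-03, -4.81726134e+01,  2.99244261e+01,  1.27586012e-02,
       -1.89406524e-04,  8.13598660e-06]), 'tcp_pos': array([ 0.18230039, -0.54477054,  0.19268379]), 'orientation': array([-8.44855482e-04,  9.87004649e-01,  1.60689479e-01, -1.83492940e-05]), 'wrist_force': array([-0.92762385, -0.01048874,  0.39105183]), 'ft_torque': array([-0.01226757,  0.05718542, -0.03584421]), 'grip_force': 0.0, 'finger_gap': 0.08514639779384081}
```

View pics/scene0.png

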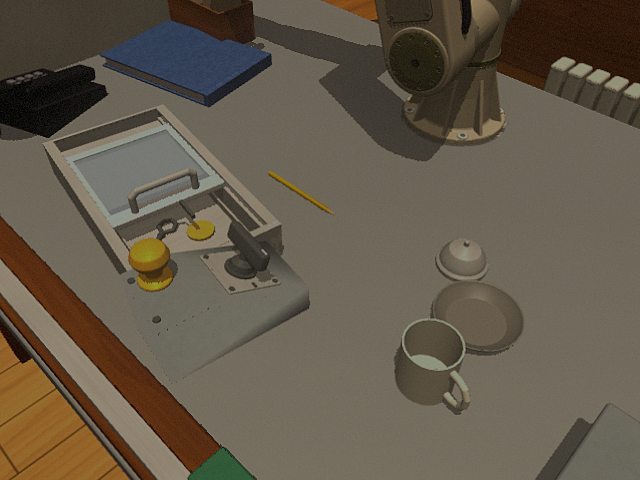

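View pics/top0.png

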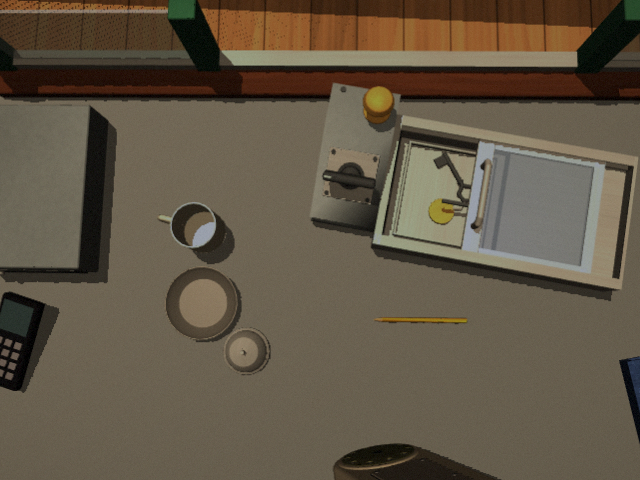

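Scene: the hatch is partly open, with its pull at about (165,190). The doorknob is at (150,260) and the handle at (248,248). Top: the pull bar runs (488,162)–(480,228), the wing (323,176)–(376,183), and unit +y points to image left. I'll zoom in to get precise pixels.

```bash
python3 - <<'E'
import cv2
a=cv2.imread("pics/top0.png")[75:295,305:645]
cv2.imwrite("pics/top_c.png",cv2.convertScaleAbs(cv2.resize(a,(782,506),interpolation=cv2.INTER_CUBIC),alpha=1.4))
b=cv2.imread("pics/scene0.png")[150:310,110:320]
cv2.imwrite("pics/scene_c.png",cv2.convertScaleAbs(cv2.resize(b,(735,560),interpolation=cv2.INTER_CUBIC),alpha=1.8))
E
```

```text
(no output)
```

View pics/top_c.png

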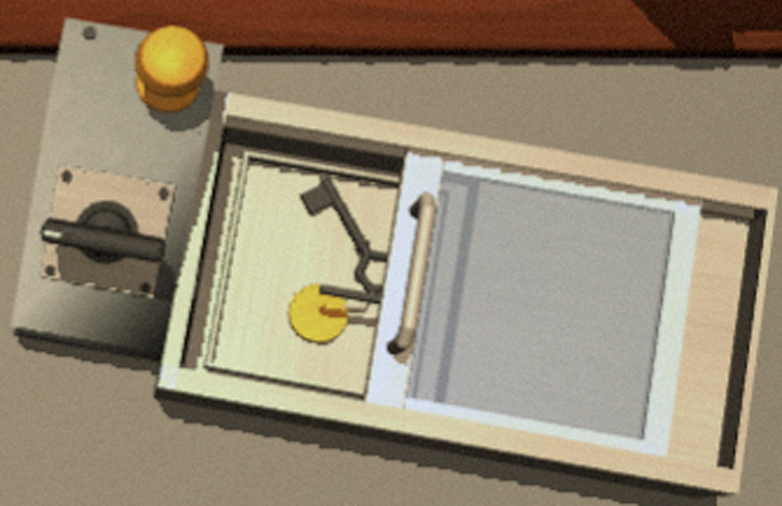

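View pics/scene_c.png

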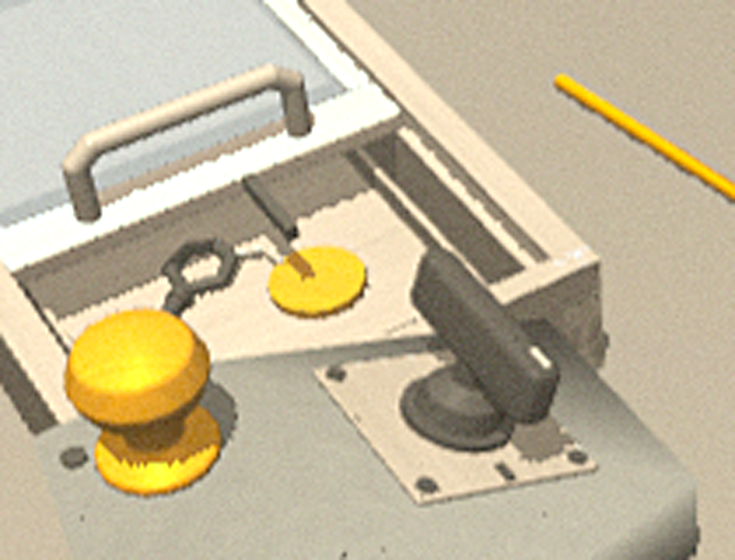

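The zoomed views give these points. In the top crop, the bar's middle is at (415,271), the wing's ends at (42,231) and (165,248), and the rim corners at (230,95), (775,188), (740,490) and (160,390). In the scene crop, the wing's centre is near (486,335) and the bar's middle near (180,117).

```bash
cat >h.py <<'E'
import numpy as np, cv2
from workcell import env
def ray(n,px):
    c=env.get_calibration(n); f=240/np.tan(np.radians(c["vertical_fov"]/2))
    K=np.array([[f,0,c["cx"]],[0,f,c["cy"]],[0,0,1]])
    u=cv2.undistortPoints(np.array([[px]],float),K,np.array([c["k1"],0,0,0]))[0,0]
    R=cv2.Rodrigues(c["rvec"])[0]; d=R.T@np.array([*u,1]); return -R.T@c["tvec"],d/np.linalg.norm(d)
def onz(n,px,z):
    o,d=ray(n,px); return o+d*(z-o[2])/d[2]
def tri(a,b):
    o,d=ray("top",a);p,e=ray("scene",b)
    s=np.linalg.lstsq(np.c_[d,-e],p-o,rcond=None)[0]
    A=o+d*s[0];B=p+e*s[1]; return (A+B)/2,np.linalg.norm(A-B)
T=lambda x,y:(x/2.3+305,y/2.3+75)
S=lambda x,y:(x/3.5+110,y/3.5+150)
E
python3 - <<'E'
from h import *
np.set_printoptions(precision=4,suppress=True)
c=[onz("top",T(*p),.071) for p in [(230,95),(775,188),(740,490),(160,390)]]
print("rim",c,[np.linalg.norm(c[i]-c[i-3]) for i in range(4)])
v=(c[0]-c[1])+(c[3]-c[2]);y=v/np.linalg.norm(v);print("ydir",y,np.degrees(np.arctan2(-y[0],y[1])))
b=[onz("top",T(*p),.1) for p in [(428,197),(402,345)]];print("bar",b,np.linalg.norm(b[0]-b[1]),(b[0]+b[1])/2)
print("bar tri",tri(T(415,271),S(180,117)))
print("grip tri",tri(T(104,239),S(486,335)))
w=[onz("top",T(*p),.14) for p in [(42,231),(165,248)]];print("wing",w,np.linalg.norm(w[0]-w[1]))
print("hub tri",tri(T(106,232),S(455,410)),"plate", tri(T(67,176),S(427,484)),tri(T(147,287),S(455,345)), tri(T(50,270),S(578,457)),tri(T(163,194),S(338,373)))
print("knob",tri(T(173,55),S(140,355)))
E
```

```text
rim [array([ 0.7946, -0.0129,  0.071 ]), array([ 0.7234, -0.4334,  0.071 ]), array([ 0.4897, -0.3948,  0.071 ]), array([0.5598, 0.041 , 0.071 ])] [np.float64(0.42645162952439003), np.float64(0.236833353046134), np.float64(0.44132049077029034), np.float64(0.24088871744534018)]
ydir [0.1628 0.9867 0.    ] -9.370909615224726
bar [array([ 0.7056, -0.1584,  0.1   ]), array([ 0.5923, -0.1368,  0.1   ])] 0.11526813042923044 [ 0.649  -0.1476  0.1   ]
bar tri (array([ 0.6501, -0.1495,  0.0904]), np.float64(0.00140992350581807))
grip tri (array([0.664 , 0.0875, 0.1211]), np.float64(0.004521629548568069))
wing [array([0.6666, 0.1311, 0.14  ]), array([0.6549, 0.042 , 0.14  ])] 0.08989972298983233
hub tri (array([0.6792, 0.0842, 0.0854]), np.float64(0.0012075197561166584)) plate (array([0.7193, 0.1151, 0.097 ]), np.float64(0.002512427435502945)) (array([0.6433, 0.0481, 0.0713]), np.float64(0.00921251454888366)) (array([0.6521, 0.1277, 0.0691]), np.float64(0.0025180290942017156)) (array([0.706 , 0.0419, 0.0964]), np.float64(0.002724202456844023))
knob (array([0.7877, 0.0406, 0.1654]), np.float64(0.0062142173635534315))
```

```bash
cat >>h.py <<'E'
def phi():
    q=env.get_state()["orientation"]; return np.degrees(2*np.arctan2(q[2],q[1]))
def tool(dw,ph):  # world mm -> tool mm (tool straight down, x axis at ph deg)
    a=np.radians(ph); return [dw[0]*np.cos(a)+dw[1]*np.sin(a), dw[0]*np.sin(a)-dw[1]*np.cos(a), -dw[2]]
def rows(target,rolls,dz=None):
    d=(np.array(target)-env.get_state()["tcp_pos"])*1000; n=len(rolls); p=phi()
    print("phi",p,"d",d)
    for i,r in enumerate(rolls):
        print(i,np.round(tool(d/n,p)).astype(int),r); p-=r
E
python3 - <<'E'
from h import *
rows([.6438,-.180,.15],[-7]*20+[-6,-6])
E
```

```text
phi 18.493843294309148 d [461.49960995 364.7705448  -42.683794  ]
0 [25 -9  2] -7
1 [26 -6  2] -7
2 [27 -3  2] -7
3 [27  1  2] -7
4 [26  4  2] -7
5 [26  7  2] -7
6 [25 10  2] -7
7 [23 13  2] -7
8 [22 16  2] -7
9 [20 18  2] -7
10 [17 21  2] -7
11 [14 22  2] -7
12 [12 24  2] -7
13 [ 9 25  2] -7
14 [ 5 26  2] -7
15 [ 2 27  2] -7
16 [-1 27  2] -7
17 [-4 26  2] -7
18 [-7 26  2] -7
19 [-11  25   2] -7
20 [-13  23   2] -6
21 [-16  22   2] -6
```

servo_tool:
  increments:
    - {"grip": 1,"x": 25,"y": -9,"z": 2,"roll": -7}
    - {"grip": 1,"x": 26,"y": -6,"z": 2,"roll": -7}
    - {"grip": 1,"x": 27,"y": -3,"z": 2,"roll": -7}
    - {"grip": 1,"x": 27,"y": 1,"z": 2,"roll": -7}
    - {"grip": 1,"x": 26,"y": 4,"z": 2,"roll": -7}

```text
clock: 0.52
tcp_pos: [0.2882, -0.4615, 0.1829]
orientation: [-0.0, 0.892, 0.453, 0.0]
wrist_force: [1.2, -0.8, 0.5]
finger_gap: 0.0254
grip_force: 0.0
```

servo_tool:
  increments:
    - {"grip": 1,"x": 26,"y": 7,"z": 2,"roll": -7}
    - {"grip": 1,"x": 25,"y": 10,"z": 2,"roll": -7}
    - {"grip": 1,"x": 23,"y": 13,"z": 2,"roll": -7}
    - {"grip": 1,"x": 22,"y": 16,"z": 2,"roll": -7}
    - {"grip": 1,"x": 20,"y": 18,"z": 2,"roll": -7}

```text
clock: 0.93
tcp_pos: [0.3933, -0.3777, 0.173]
orientation: [-0.0, 0.714, 0.7, 0.0]
wrist_force: [0.1, -0.4, 0.8]
finger_gap: 0.0001
grip_force: 0.0
```

servo_tool:
  increments:
    - {"grip": 1,"x": 17,"y": 21,"z": 2,"roll": -7}
    - {"grip": 1,"x": 14,"y": 22,"z": 2,"roll": -7}
    - {"grip": 1,"x": 12,"y": 24,"z": 2,"roll": -7}
    - {"grip": 1,"x": 9,"y": 25,"z": 2,"roll": -7}
    - {"grip": 1,"x": 5,"y": 26,"z": 2,"roll": -7}

```text
clock: 1.35
tcp_pos: [0.4976, -0.2953, 0.1629]
orientation: [-0.001, 0.471, 0.882, 0.0]
wrist_force: [0.3, -0.6, -0.7]
finger_gap: 0.0001
grip_force: 0.0
```

servo_tool:
  increments:
    - {"grip": 1,"x": 2,"y": 27,"z": 2,"roll": -7}
    - {"grip": 1,"x": -1,"y": 27,"z": 2,"roll": -7}
    - {"grip": 1,"x": -4,"y": 26,"z": 2,"roll": -7}
    - {"grip": 1,"x": -7,"y": 26,"z": 2,"roll": -7}
    - {"grip": 1,"x": -11,"y": 25,"z": 2,"roll": -7}

```text
clock: 1.77
tcp_pos: [0.603, -0.2117, 0.1528]
orientation: [-0.001, 0.184, 0.983, 0.0]
wrist_force: [-0.1, 0.1, 0.8]
finger_gap: 0.0
grip_force: 0.0
```

servo_tool:
  increments:
    - {"grip": 1,"x": -13,"y": 23,"z": 2,"roll": -6}
    - {"grip": 1,"x": -16,"y": 22,"z": 2,"roll": -6}
    - {"grip": 1,"x": 0,"y": 0,"z": 0,"roll": 0}

```text
clock: 2.02
tcp_pos: [0.6469, -0.1758, 0.1478]
orientation: [-0.0, 0.079, 0.997, 0.001]
wrist_force: [-0.3, -0.8, 0.7]
finger_gap: -0.0
grip_force: 0.0
```

servo_tool:
  increments:
    - {"grip": 1,"x": 0,"y": -7,"z": 0,"roll": 0}
    - {"grip": 1,"x": 0,"y": 0,"z": 30,"roll": 0}
    - {"grip": 1,"x": 0,"y": 0,"z": 30,"roll": 0}
    - {"grip": 1,"x": 0,"y": 0,"z": 3,"roll": 0}
    - {"grip": 1,"x": 0,"y": 5,"z": 0,"roll": 0}

```text
clock: 2.43
tcp_pos: [0.641, -0.1824, 0.0842]
orientation: [-0.003, 0.084, 0.996, 0.001]
wrist_force: [0.3, -0.0, 0.2]
finger_gap: -0.0
grip_force: 0.0
```

servo_tool:
  increments:
    - {"grip": 1,"x": 0,"y": 5,"z": 0,"roll": 0}
    - {"grip": 1,"x": 0,"y": 5,"z": 0,"roll": 0}
    - {"grip": 1,"x": 0,"y": 10,"z": 0,"roll": 0}
    - {"grip": 1,"x": 0,"y": 10,"z": 0,"roll": 0}
    - {"grip": 1,"x": 0,"y": 10,"z": 0,"roll": 0}

```text
clock: 2.85
tcp_pos: [0.6514, -0.1408, 0.0878]
orientation: [0.001, 0.083, 0.997, -0.0]
wrist_force: [0.2, 0.1, 0.4]
finger_gap: -0.0002
grip_force: 0.0
```

```bash
python3 - <<'E'
from h import *
a=env.read_camera("scene")[60:320,20:320]
print(env.get_state()["tcp_pos"],env.get_state()["wrist_force"])
cv2.imwrite("pics/s2.png",cv2.convertScaleAbs(cv2.resize(a,None,fx=2,fy=2)[:,:,::-1],alpha=1.5))
E
```

```text
[ 0.65144791 -0.13861325  0.08748913] [0.24112271 1.25684536 0.85341756]
```

View pics/s2.png

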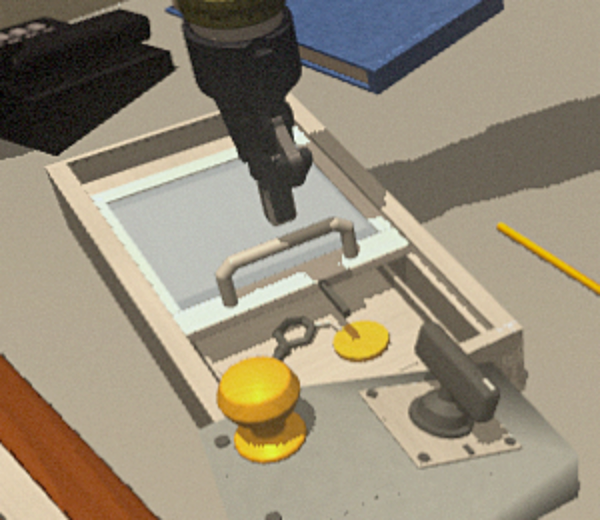

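The fingertip shows at crop (280,215), apparently behind the bar without touching it, and the bar runs (225,275)–(345,228). I'll project the TCP and bar points to check.

```bash
python3 - <<'E'
from h import *
def proj(n,P):
    c=env.get_calibration(n); f=240/np.tan(np.radians(c["vertical_fov"]/2))
    K=np.array([[f,0,c["cx"]],[0,f,c["cy"]],[0,0,1]])
    return cv2.projectPoints(np.array([P],float),c["rvec"],c["tvec"],K,np.array([c["k1"],0,0,0]))[0][0,0]
t=env.get_state()["tcp_pos"]
for P in [t,[.649,-.1485,.1],[.7056,-.1584,.1],[.5923,-.1368,.1]]:
    q=proj("scene",P); print(P,q,(q-[20,60])*2,proj("top",P))
print("bar now tri z", onz("scene",(20+285/2,60+251/2),.1))
a=env.read_camera("top")[75:295,305:645]
cv2.imwrite("pics/t2.png",cv2.convertScaleAbs(cv2.resize(a,None,fx=2.3,fy=2.3)[:,:,::-1],alpha=1.4))
E
```

```text
[ 0.65144791 -0.13861325  0.08748913] [164.48911696 188.01646233] [288.97823392 256.03292466] [478.44208739 192.65233051]
[0.649, -0.1485, 0.1] [160.86498605 178.74398422] [281.72997209 237.48796845] [485.99383943 192.57993232]
[0.7056, -0.1584, 0.1] [127.62387706 191.48069619] [215.24775413 262.96139238] [491.08149794 160.63846312]
[0.5923, -0.1368, 0.1] [193.08005807 167.0891615 ] [346.16011613 214.178323  ] [479.76934152 225.02678799]
bar now tri z [ 0.65739121 -0.13198183  0.1       ]
```

View pics/t2.png

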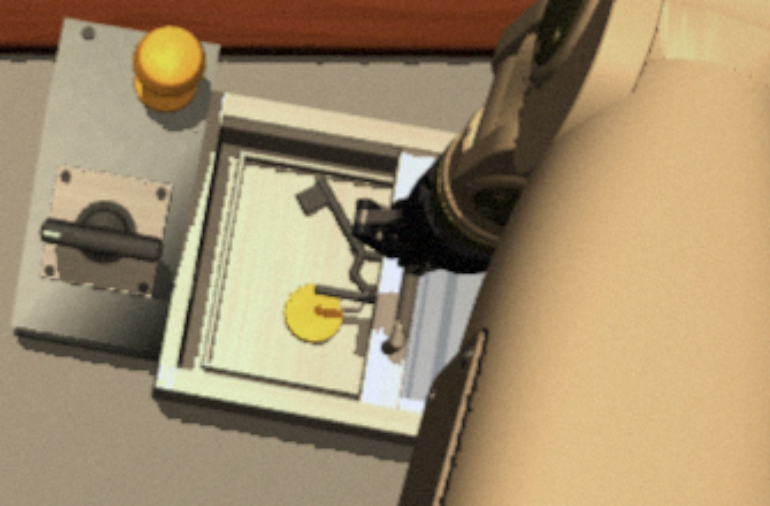

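```bash
python3 - <<'E'
from h import *
a=env.read_camera("scene")[110:230,100:220]; b=env.read_camera("wrist")
print(env.get_state())
cv2.imwrite("pics/s3.png",np.hstack([cv2.convertScaleAbs(cv2.resize(a,(480,480),interpolation=cv2.INTER_CUBIC),alpha=1.8),cv2.resize(b,(320,240))[np.r_[0:240,0:240]]])[:,:,::-1])
E
```

```text
{'clock': 3.05, 'joint_pos': array([-3.33765943e-01,  5.33816192e-01,  1.18645191e-01,  1.15517072e+00,
       -3.49449295e-04, -1.69257897e-01]), 'qvel': array([-0.01682285,  0.00527997, -0.00084129, -0.00302189,  0.00026535,
       -0.00072713]), 'tau': array([ 5.46406154e-01, -5.91689050e+01,  2.89857352e+01,  3.07339733e-02,
        3.85244074e-02,  1.44839138e-02]), 'tcp_pos': array([ 0.65086238, -0.14113116,  0.08676826]), 'orientation': array([ 1.76667170e-04,  8.21613395e-02,  9.96619000e-01, -2.25795704e-04]), 'wrist_force': array([-0.26195443, -0.02922918,  0.51024515]), 'ft_torque': array([-0.06472059,  0.03076194, -0.02549557]), 'grip_force': 0.0, 'finger_gap': -8.455192966642166e-05}
```

View pics/s3.png

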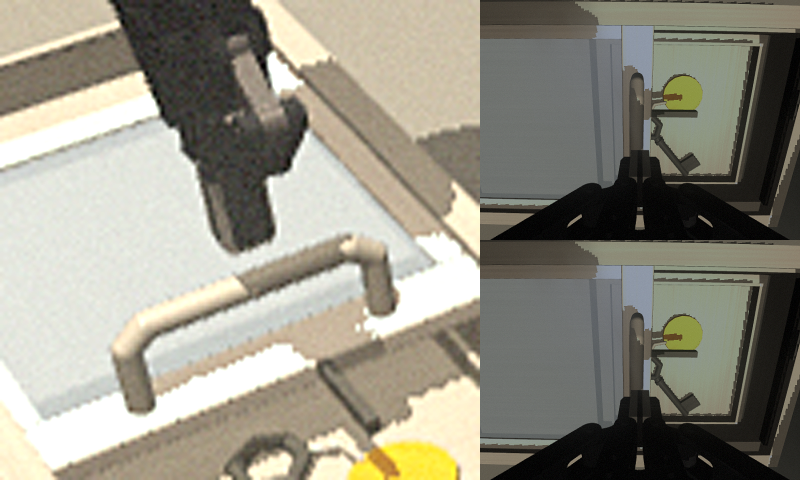

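```bash
python3 - <<'E'
from h import *
np.set_printoptions(precision=4,suppress=True)
for z in (.08,.0875,.1,.115,.13): print(z,onz("scene",(161,171),z))
c=env.get_calibration("wrist");M=c["tool_from_camera"];f=240/np.tan(np.radians(c["vertical_fov"]/2))
for P in [(0,0,0),(-.011,0,0),(.011,0,0),(.011,0,-.025),(0,0,-.019),(0,0,-.025)]:
    p=M[:3,:3].T@(np.array(P)-M[:3,3]); print(P,c["cx"]+f*p[0]/p[2],c["cy"]+f*p[1]/p[2])
b=env.read_camera("wrist")
g=b.mean(2); print([int(v) for v in g[200:480:8,320]]); print([int(v) for v in g[200:480:8,300]])
for n in ("scene","top"):
    k=env.get_calibration(n);R=cv2.Rodrigues(k["rvec"])[0];print(n,-R.T@k["tvec"])
E
```

```text
0.08 [ 0.6241 -0.1898  0.08  ]
0.0875 [ 0.6288 -0.1807  0.0875]
0.1 [ 0.6367 -0.1656  0.1   ]
0.115 [ 0.6462 -0.1475  0.115 ]
0.13 [ 0.6557 -0.1294  0.13  ]
(0, 0, 0) 320.09715427520405 280.2174271977885
(-0.011, 0, 0) 320.0952603957759 301.3271413084988
(0.011, 0, 0) 320.09911692549207 258.3411736925446
(0.011, 0, -0.025) 320.17936867259203 281.23485661602115
(0, 0, -0.019) 320.1548196503319 298.9187433884016
(0, 0, -0.025) 320.1755122926832 305.6295234114792
[125, 61, 63, 66, 67, 65, 66, 64, 61, 69, 64, 63, 64, 26, 20, 9, 21, 16, 10, 7, 18, 16, 14, 8, 21, 12, 18, 78, 23, 124, 122, 118, 85, 0, 3]
[58, 60, 72, 66, 67, 63, 64, 60, 56, 72, 72, 72, 67, 66, 61, 29, 31, 29, 31, 28, 9, 4, 3, 7, 8, 4, 2, 0, 5, 5, 6, 6, 3, 4, 7]
scene [1.0155 0.5578 0.6995]
top [0.439  0.1002 1.0656]
```

The joints, wrist view and scene view all put the shut fingertips straight over the bar at about z 0.117, roughly 30 mm above the reported TCP. I'll settle this with a gentle touch on the bar, whose top is at 0.106.

servo_tool:
  increments:
    - {"grip": 1,"x": 0,"y": -2,"z": 2,"roll": 0}
    - {"grip": 1,"x": 0,"y": 0,"z": 2,"roll": 0}
    - {"grip": 1,"x": 0,"y": 0,"z": 2,"roll": 0}
    - {"grip": 1,"x": 0,"y": 0,"z": 0,"roll": 0}

```text
clock: 3.43
tcp_pos: [0.6497, -0.1442, 0.0796]
orientation: [-0.001, 0.083, 0.997, 0.0]
wrist_force: [-0.2, -0.2, -0.0]
finger_gap: -0.0
grip_force: 0.0
```

servo_tool:
  increments:
    - {"grip": 1,"x": 0,"y": 0,"z": 1,"roll": 0}
    - {"grip": 1,"x": 0,"y": 0,"z": 1,"roll": 0}
    - {"grip": 1,"x": 0,"y": 0,"z": 1,"roll": 0}
    - {"grip": 1,"x": 0,"y": 0,"z": 0,"roll": 0}

```text
clock: 3.77
tcp_pos: [0.6501, -0.1439, 0.0772]
orientation: [-0.0, 0.083, 0.997, -0.0]
wrist_force: [1.0, -0.2, -0.0]
finger_gap: -0.0
grip_force: 0.0
```

servo_tool:
  increments:
    - {"grip": 1,"x": 0,"y": 0,"z": 1,"roll": 0}
    - {"grip": 1,"x": 0,"y": 0,"z": 1,"roll": 0}
    - {"grip": 1,"x": 0,"y": 0,"z": 1,"roll": 0}
    - {"grip": 1,"x": 0,"y": 0,"z": 0,"roll": 0}

```text
clock: 4.1
tcp_pos: [0.6501, -0.1438, 0.0742]
orientation: [-0.0, 0.083, 0.997, -0.0]
wrist_force: [0.2, 0.1, 0.2]
finger_gap: 0.0
grip_force: 0.0
```

servo_tool:
  increments:
    - {"grip": 1,"x": 0,"y": 0,"z": 1,"roll": 0}
    - {"grip": 1,"x": 0,"y": 0,"z": 1,"roll": 0}
    - {"grip": 1,"x": 0,"y": 0,"z": 0,"roll": 0}

```text
clock: 4.35
tcp_pos: [0.6502, -0.1439, 0.0722]
orientation: [-0.0, 0.083, 0.997, -0.0]
wrist_force: [-0.5, -0.1, 0.6]
finger_gap: -0.0001
grip_force: 0.0
```

servo_tool:
  increments:
    - {"grip": 1,"x": 0,"y": 0,"z": 1,"roll": 0}
    - {"grip": 1,"x": 0,"y": 0,"z": 1,"roll": 0}
    - {"grip": 1,"x": 0,"y": 0,"z": 0,"roll": 0}

```text
clock: 4.6
tcp_pos: [0.6501, -0.1438, 0.0702]
orientation: [-0.0, 0.083, 0.997, -0.0]
wrist_force: [-0.2, -0.0, 0.1]
finger_gap: 0.0001
grip_force: 0.0
```

servo_tool:
  increments:
    - {"grip": 1,"x": 0,"y": 0,"z": 1,"roll": 0}
    - {"grip": 1,"x": 0,"y": 0,"z": 1,"roll": 0}
    - {"grip": 1,"x": 0,"y": 0,"z": 0,"roll": 0}

```text
clock: 4.85
tcp_pos: [0.6503, -0.1439, 0.0684]
orientation: [0.0, 0.083, 0.997, -0.0]
wrist_force: [-0.3, 0.8, -0.3]
finger_gap: 0.0002
grip_force: 0.0
```

```bash
python3 - <<'E'
from h import *
a=env.read_camera("scene")[110:230,100:220]; b=env.read_camera("wrist")
s=env.get_state();print(s["tcp_pos"],s["wrist_force"])
cv2.imwrite("pics/s4.png",np.hstack([cv2.convertScaleAbs(cv2.resize(a,(480,480),interpolation=cv2.INTER_CUBIC),alpha=1.8),cv2.convertScaleAbs(b[:,160:480],alpha=1.5)])[:,:,::-1])
E
```

```text
[ 0.65027436 -0.14389684  0.06846565] [-0.30421494 -0.69527481 -0.56406285]
```

View pics/s4.png

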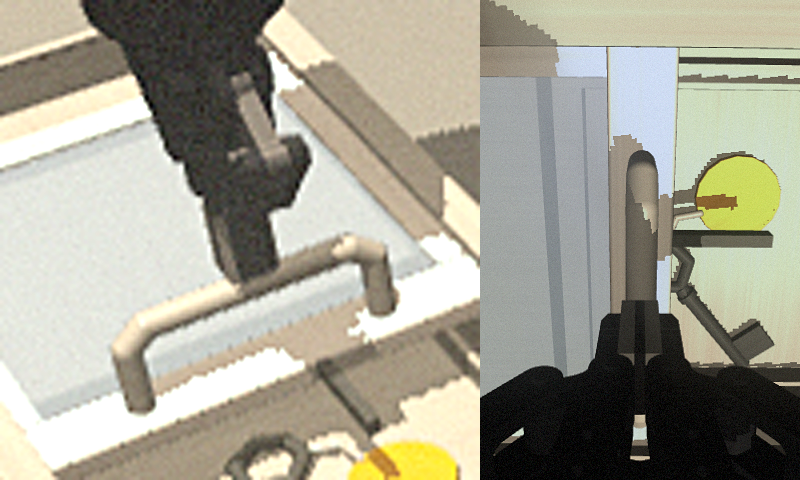

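The scene crop shows the tips just above the bar at (250,280), and the wrist view has them centred over the bar at column 641. There is no contact yet, so I'll keep going down in small steps.

servo_tool:
  increments:
    - {"grip": 1,"x": 0,"y": 0,"z": 1,"roll": 0}
    - {"grip": 1,"x": 0,"y": 0,"z": 1,"roll": 0}
    - {"grip": 1,"x": 0,"y": 0,"z": 0,"roll": 0}

```text
clock: 5.2
tcp_pos: [0.6504, -0.1439, 0.0681]
orientation: [0.001, 0.083, 0.997, -0.0]
wrist_force: [-2.8, 1.0, 7.4]
finger_gap: 0.0002
grip_force: 3.8
```

servo_tool:
  increments:
    - {"grip": 1,"x": 0,"y": 0,"z": 1,"roll": 0}
    - {"grip": 1,"x": 0,"y": 0,"z": 0,"roll": 0}

```text
clock: 5.37
tcp_pos: [0.6505, -0.144, 0.0681]
orientation: [0.001, 0.083, 0.997, -0.0]
wrist_force: [-4.4, 1.8, 12.2]
finger_gap: 0.0002
grip_force: 6.0
```

servo_tool:
  increments:
    - {"grip": 1,"x": 0,"y": 0,"z": 1,"roll": 0}
    - {"grip": 1,"x": 0,"y": 0,"z": 0,"roll": 0}

```text
clock: 5.53
tcp_pos: [0.6505, -0.144, 0.068]
orientation: [0.001, 0.083, 0.997, -0.0]
wrist_force: [-6.0, 3.3, 17.0]
finger_gap: 0.0003
grip_force: 8.2
```

Contact came at reported z 0.068, where the true bar top is 0.106. So the real fingertips sit 38 mm above the reported TCP, and I'll apply that offset from here on. Next I'll retreat behind the bar, lower the fingers and push.

servo_tool:
  increments:
    - {"grip": 1,"x": 0,"y": 0,"z": -12,"roll": 0}
    - {"grip": 1,"x": 0,"y": -20,"z": 0,"roll": 0}
    - {"grip": 1,"x": 0,"y": -15,"z": 0,"roll": 0}
    - {"grip": 1,"x": 0,"y": 0,"z": 15,"roll": 0}
    - {"grip": 1,"x": 0,"y": 0,"z": 13,"roll": 0}

```text
clock: 5.95
tcp_pos: [0.6448, -0.1804, 0.0486]
orientation: [0.001, 0.084, 0.996, -0.0]
wrist_force: [-0.6, 0.5, -0.2]
finger_gap: -0.0001
grip_force: 0.0
```

servo_tool:
  increments:
    - {"grip": 1,"x": 0,"y": 3,"z": 0,"roll": 0}
    - {"grip": 1,"x": 0,"y": 7,"z": 0,"roll": 0}
    - {"grip": 1,"x": 0,"y": 7,"z": 0,"roll": 0}
    - {"grip": 1,"x": 0,"y": 7,"z": 0,"roll": 0}
    - {"grip": 1,"x": 0,"y": 7,"z": 0,"roll": 0}

```text
clock: 6.37
tcp_pos: [0.6499, -0.1476, 0.0489]
orientation: [0.0, 0.083, 0.997, -0.001]
wrist_force: [-0.3, -2.9, -1.9]
finger_gap: 0.0001
grip_force: 1.6
```

servo_tool:
  increments:
    - {"grip": 1,"x": 0,"y": 8,"z": 0,"roll": 0}
    - {"grip": 1,"x": 0,"y": 8,"z": 0,"roll": 0}
    - {"grip": 1,"x": 0,"y": 8,"z": 0,"roll": 0}
    - {"grip": 1,"x": 0,"y": 8,"z": 0,"roll": 0}
    - {"grip": 1,"x": 0,"y": 8,"z": 0,"roll": 0}

```text
clock: 6.78
tcp_pos: [0.6569, -0.1076, 0.0489]
orientation: [0.001, 0.083, 0.997, -0.0]
wrist_force: [1.1, -2.8, -2.4]
finger_gap: 0.0
grip_force: 1.6
```

servo_tool:
  increments:
    - {"grip": 1,"x": 0,"y": 8,"z": 0,"roll": 0}
    - {"grip": 1,"x": 0,"y": 8,"z": 0,"roll": 0}
    - {"grip": 1,"x": 0,"y": 4,"z": 0,"roll": 0}
    - {"grip": 1,"x": 0,"y": 4,"z": 0,"roll": 0}
    - {"grip": 1,"x": 0,"y": 4,"z": 0,"roll": 0}

```text
clock: 7.2
tcp_pos: [0.6613, -0.0805, 0.0488]
orientation: [0.0, 0.083, 0.997, -0.0]
wrist_force: [1.0, -2.5, 0.4]
finger_gap: -0.0002
grip_force: 1.5
```

servo_tool:
  increments:
    - {"grip": 1,"x": 0,"y": 4,"z": 0,"roll": 0}
    - {"grip": 1,"x": 0,"y": 4,"z": 0,"roll": 0}
    - {"grip": 1,"x": 0,"y": 4,"z": 0,"roll": 0}
    - {"grip": 1,"x": 0,"y": 4,"z": 0,"roll": 0}
    - {"grip": 1,"x": 0,"y": 4,"z": 0,"roll": 0}

```text
clock: 7.62
tcp_pos: [0.6642, -0.0608, 0.0486]
orientation: [0.0, 0.083, 0.997, -0.0]
wrist_force: [0.7, -3.0, 1.7]
finger_gap: -0.0001
grip_force: 1.5
```

servo_tool:
  increments:
    - {"grip": 1,"x": 0,"y": 3,"z": 0,"roll": 0}
    - {"grip": 1,"x": 0,"y": 3,"z": 0,"roll": 0}
    - {"grip": 1,"x": 0,"y": 3,"z": 0,"roll": 0}
    - {"grip": 1,"x": 0,"y": 3,"z": 0,"roll": 0}
    - {"grip": 1,"x": 0,"y": 3,"z": 0,"roll": 0}

```text
clock: 8.03
tcp_pos: [0.6666, -0.046, 0.0485]
orientation: [-0.0, 0.083, 0.997, -0.0]
wrist_force: [-0.4, -3.0, 2.4]
finger_gap: -0.0001
grip_force: 1.4
```

servo_tool:
  increments:
    - {"grip": 1,"x": 0,"y": 3,"z": 0,"roll": 0}
    - {"grip": 1,"x": 0,"y": 3,"z": 0,"roll": 0}
    - {"grip": 1,"x": 0,"y": 3,"z": 0,"roll": 0}
    - {"grip": 1,"x": 0,"y": 3,"z": 0,"roll": 0}

```text
clock: 8.37
tcp_pos: [0.6681, -0.0373, 0.0486]
orientation: [-0.0, 0.084, 0.996, -0.003]
wrist_force: [-1.0, -12.8, 2.3]
finger_gap: -0.0001
grip_force: 6.4
```

servo_tool:
  increments:
    - {"grip": 1,"x": 0,"y": 2,"z": 0,"roll": 0}
    - {"grip": 1,"x": 0,"y": 2,"z": 0,"roll": 0}
    - {"grip": 1,"x": 0,"y": 2,"z": 0,"roll": 0}

```text
clock: 8.62
tcp_pos: [0.6695, -0.0288, 0.0485]
orientation: [-0.0, 0.083, 0.997, -0.0]
wrist_force: [0.9, -1.3, 0.4]
finger_gap: -0.0
grip_force: 0.2
```

servo_tool:
  increments:
    - {"grip": 1,"x": 0,"y": 2,"z": 0,"roll": 0}
    - {"grip": 1,"x": 0,"y": 2,"z": 0,"roll": 0}
    - {"grip": 1,"x": 0,"y": 2,"z": 0,"roll": 0}

```text
clock: 8.87
tcp_pos: [0.6693, -0.0251, 0.0481]
orientation: [-0.001, 0.083, 0.997, -0.003]
wrist_force: [-3.6, -15.2, 1.6]
finger_gap: -0.0002
grip_force: 7.9
```

servo_tool:
  increments:
    - {"grip": 1,"x": 0,"y": 2,"z": 0,"roll": 0}
    - {"grip": 1,"x": 0,"y": 0,"z": 0,"roll": 0}

```text
clock: 9.03
tcp_pos: [0.6693, -0.0252, 0.0481]
orientation: [-0.001, 0.084, 0.996, -0.005]
wrist_force: [-4.2, -15.6, 2.4]
finger_gap: -0.0001
grip_force: 8.3
```

servo_tool:
  increments:
    - {"grip": 1,"x": 0,"y": 2,"z": 0,"roll": 0}
    - {"grip": 1,"x": 0,"y": 1,"z": 0,"roll": 0}
    - {"grip": 1,"x": 0,"y": 0,"z": 0,"roll": 0}

```text
clock: 9.28
tcp_pos: [0.6693, -0.0252, 0.0482]
orientation: [-0.002, 0.085, 0.996, -0.007]
wrist_force: [-5.7, -22.8, 2.0]
finger_gap: -0.0002
grip_force: 12.1
```

The hatch hit a hard stop 15 mm past where the roller began, so it is home. I'll back off, raise, and rotate towards the handle.

servo_tool:
  increments:
    - {"grip": 1,"x": 0,"y": -10,"z": 0,"roll": 0}
    - {"grip": 1,"x": 0,"y": -12,"z": 0,"roll": 0}
    - {"grip": 1,"x": 0,"y": 0,"z": -40,"roll": 0}
    - {"grip": 1,"x": 0,"y": 0,"z": -40,"roll": 0}
    - {"grip": 1,"x": 0,"y": 0,"z": -5,"roll": 0}

```text
clock: 9.7
tcp_pos: [0.671, -0.0394, 0.1407]
orientation: [0.005, 0.083, 0.997, 0.0]
wrist_force: [0.9, -0.1, 1.4]
finger_gap: -0.0001
grip_force: 0.0
```

```bash
python3 - <<'E'
from h import *
b=onz("scene",(0,0),.1)
rows([.663,.0868,.132],[-7]*13)
a=env.read_camera("top")[75:295,305:645]
cv2.imwrite("pics/t5.png",cv2.convertScaleAbs(cv2.resize(a,None,fx=2.3,fy=2.3)[:,:,::-1],alpha=1.4))
E
```

```text
phi 170.52185201058765 d [ -7.9536266  126.19137111  -8.71802482]
0 [2 9 1] -7
1 [ 1 10  1] -7
2 [ 0 10  1] -7
3 [-1 10  1] -7
4 [-3  9  1] -7
5 [-4  9  1] -7
6 [-5  9  1] -7
7 [-6  8  1] -7
8 [-7  7  1] -7
9 [-7  6  1] -7
10 [-8  5  1] -7
11 [-9  4  1] -7
12 [-9  3  1] -7
```

View pics/t5.png

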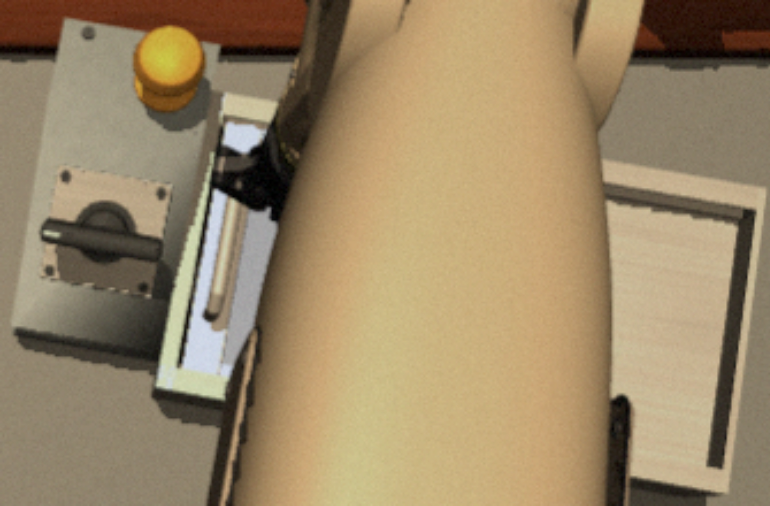

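The hatch is home: its white frame meets the end rim and the bar is now at crop (225,250). The handle is unturned and the knob undisturbed. Now I'll move over the handle.

servo_tool:
  increments:
    - {"grip": 1,"x": 2,"y": 9,"z": 1,"roll": -7}
    - {"grip": 1,"x": 1,"y": 10,"z": 1,"roll": -7}
    - {"grip": 1,"x": 0,"y": 10,"z": 1,"roll": -7}
    - {"grip": 1,"x": -1,"y": 10,"z": 1,"roll": -7}
    - {"grip": 1,"x": -3,"y": 9,"z": 1,"roll": -7}

```text
clock: 10.17
tcp_pos: [0.664, 0.0108, 0.1272]
orientation: [-0.001, -0.224, 0.975, 0.001]
wrist_force: [0.0, -0.5, 0.4]
finger_gap: -0.0001
grip_force: 0.0
```

servo_tool:
  increments:
    - {"grip": 1,"x": -4,"y": 9,"z": 1,"roll": -7}
    - {"grip": 1,"x": -5,"y": 9,"z": 1,"roll": -7}
    - {"grip": 1,"x": -6,"y": 8,"z": 1,"roll": -7}
    - {"grip": 1,"x": -7,"y": 7,"z": 1,"roll": -7}
    - {"grip": 1,"x": -7,"y": 6,"z": 1,"roll": -7}

```text
clock: 10.58
tcp_pos: [0.6619, 0.06, 0.1222]
orientation: [-0.0, -0.507, 0.862, 0.001]
wrist_force: [-0.8, 0.2, -0.5]
finger_gap: 0.0001
grip_force: 0.0
```

servo_tool:
  increments:
    - {"grip": 0.6,"x": -8,"y": 5,"z": 1,"roll": -7}
    - {"grip": 0.3,"x": -9,"y": 4,"z": 1,"roll": -7}
    - {"grip": 0.3,"x": -9,"y": 3,"z": 1,"roll": -7}
    - {"grip": 0.3,"x": 0,"y": 0,"z": 0,"roll": 0}
    - {"grip": 0.3,"x": 0,"y": 0,"z": 0,"roll": 0}

```text
clock: 11.0
tcp_pos: [0.6607, 0.0881, 0.1195]
orientation: [-0.001, -0.652, 0.758, 0.001]
wrist_force: [-0.9, -0.6, 0.6]
finger_gap: 0.0592
grip_force: 0.0
```

```bash
python3 - <<'E'
from h import *
rows([.663,.0868,.077],[0])
a=env.read_camera("scene")[130:290,150:310]; b=env.read_camera("wrist")
cv2.imwrite("pics/s6.png",np.hstack([cv2.convertScaleAbs(cv2.resize(a,(480,480),interpolation=cv2.INTER_CUBIC),alpha=1.8),cv2.convertScaleAbs(b[:,160:480],alpha=1.8)])[:,:,::-1])
E
```

```text
phi 261.39663936563386 d [  2.25158444  -1.332378   -42.46212757]
0 [ 1 -2 42] 0
```

View pics/s6.png

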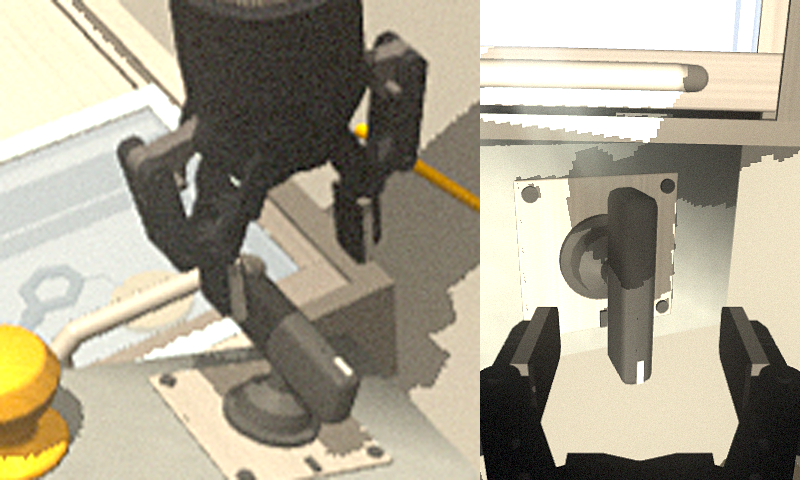

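The wrist view shows the wing centred between the fingers, at column ~633 against a finger mid of ~640, so it sits about 3 mm towards tool −y. The handle is unturned. I'll descend and grip.

servo_tool:
  increments:
    - {"grip": 0.3,"x": 1,"y": -3,"z": 10,"roll": 0}
    - {"grip": 0.3,"x": 0,"y": 0,"z": 14,"roll": 0}
    - {"grip": 0.3,"x": 0,"y": 0,"z": 14,"roll": 0}
    - {"grip": 0.3,"x": 0,"y": 0,"z": 0,"roll": 0}

```text
clock: 11.43
tcp_pos: [0.6623, 0.085, 0.0786]
orientation: [-0.002, -0.652, 0.758, 0.002]
wrist_force: [0.2, -0.5, -0.8]
finger_gap: 0.0599
grip_force: 0.0
```

servo_tool:
  grip_force: 50
  increments:
    - {"grip": 0.5,"x": 0,"y": 0,"z": 0,"roll": 0}
    - {"grip": 0.7,"x": 0,"y": 0,"z": 0,"roll": 0}
    - {"grip": 0.9,"x": 0,"y": 0,"z": 0,"roll": 0}
    - {"grip": 1,"x": 0,"y": 0,"z": 0,"roll": 0}
    - {"grip": 1,"x": 0,"y": 0,"z": 0,"roll": 0}

```text
clock: 11.85
tcp_pos: [0.6638, 0.0858, 0.0837]
orientation: [-0.0, -0.653, 0.758, -0.0]
wrist_force: [-5.6, 0.2, 4.0]
finger_gap: 0.0195
grip_force: 46.6
```

```bash
python3 - <<'E'
from h import *
np.set_printoptions(precision=4,suppress=True)
s=env.get_state(); print(s["tcp_pos"],s["orientation"],s["wrist_force"],s["ft_torque"],s["finger_gap"],s["grip_force"])
n=np.array([-.370,.061,.927]); print("press 1mm in tool", tool(-n,phi()), phi())
E
```

```text
[0.6638 0.0858 0.0837] [-0.0002 -0.6526  0.7577 -0.    ] [-5.5796  0.2037  4.0467] [-0.1302  0.6415 -0.1113] 0.019502260443884683 46.640679384581745
press 1mm in tool [np.float64(0.005466265427050934), np.float64(-0.3749548238685309), np.float64(0.927)] 261.47337782815833
```

servo_tool:
  increments:
    - {"grip": 1,"x": 0,"y": -1,"z": 2,"roll": 0}
    - {"grip": 1,"x": 0,"y": -1,"z": 2,"roll": 0}
    - {"grip": 1,"x": 0,"y": -1,"z": 2,"roll": 0}
    - {"grip": 1,"x": 0,"y": 0,"z": 0,"roll": 0}

```text
clock: 12.18
tcp_pos: [0.6661, 0.0854, 0.0779]
orientation: [-0.001, -0.653, 0.758, 0.0]
wrist_force: [-8.1, -0.2, 8.6]
finger_gap: 0.0193
grip_force: 47.9
```

servo_tool:
  increments:
    - {"grip": 1,"x": 0,"y": -1,"z": 2,"roll": 0}
    - {"grip": 1,"x": 0,"y": -1,"z": 2,"roll": 0}
    - {"grip": 1,"x": 0,"y": 0,"z": 2,"roll": 0}
    - {"grip": 1,"x": 0,"y": 0,"z": 0,"roll": 0}

```text
clock: 12.52
tcp_pos: [0.6676, 0.0852, 0.0743]
orientation: [-0.0, -0.653, 0.758, -0.0]
wrist_force: [-12.9, -0.6, 17.4]
finger_gap: 0.0194
grip_force: 49.4
```

Bottomed at about 10 mm and 21 N. Now I'll turn clockwise.

servo_tool:
  increments:
    - {"grip": 1,"x": 0,"y": 0,"z": 0,"roll": 4}
    - {"grip": 1,"x": 0,"y": 0,"z": 0,"roll": 4}
    - {"grip": 1,"x": 0,"y": 0,"z": 0,"roll": 4}
    - {"grip": 1,"x": 0,"y": 0,"z": 0,"roll": 4}
    - {"grip": 1,"x": 0,"y": 0,"z": 0,"roll": 0}

```text
clock: 12.93
tcp_pos: [0.6668, 0.0852, 0.0741]
orientation: [-0.001, -0.54, 0.842, 0.0]
wrist_force: [-15.1, -1.0, 17.2]
finger_gap: 0.0195
grip_force: 48.8
```

```bash
python3 - <<'E'
from h import *
s=env.get_state(); print(s["tcp_pos"],phi(),s["wrist_force"],s["ft_torque"],s["finger_gap"],s["grip_force"])
E
```

```text
[0.66678317 0.08524684 0.07407681] 245.35984302541735 [-15.10383448  -1.00001254  17.22006316] [-0.11245683  2.32272421  0.07626308] 0.019458206514497287 48.75106918858364
```

servo_tool:
  increments:
    - {"grip": 1,"x": 0,"y": 0,"z": 0,"roll": 4}
    - {"grip": 1,"x": 0,"y": 0,"z": 0,"roll": 4}
    - {"grip": 1,"x": 0,"y": 0,"z": 0,"roll": 4}
    - {"grip": 1,"x": 0,"y": 0,"z": 0,"roll": 4}
    - {"grip": 1,"x": 0,"y": 0,"z": 0,"roll": 4}

```text
clock: 13.35
tcp_pos: [0.6658, 0.0859, 0.0738]
orientation: [-0.002, -0.386, 0.923, 0.001]
wrist_force: [-17.4, 2.0, 19.0]
finger_gap: 0.0182
grip_force: 49.1
```

```bash
python3 - <<'E'
from h import *
s=env.get_state(); print(s["tcp_pos"],phi(),s["wrist_force"],s["ft_torque"],s["finger_gap"],s["grip_force"])
E
```

```text
[0.66577561 0.08592074 0.07376865] 225.36095679733572 [-17.42979013   1.99257987  18.96785906] [0.28288997 2.7648948  0.19338471] 0.018173414261768127 49.078638946521096
```

servo_tool:
  increments:
    - {"grip": 1,"x": 1,"y": 1,"z": -3,"roll": 0}
    - {"grip": 1,"x": 1,"y": 1,"z": -3,"roll": 0}
    - {"grip": 1,"x": 0,"y": 1,"z": -3,"roll": 0}
    - {"grip": 1,"x": 0,"y": 0,"z": 0,"roll": 0}

```text
clock: 13.68
tcp_pos: [0.6641, 0.086, 0.078]
orientation: [-0.002, -0.387, 0.922, 0.0]
wrist_force: [-5.9, 1.5, -8.4]
finger_gap: 0.0176
grip_force: 51.7
```

servo_tool:
  increments:
    - {"grip": 1,"x": 0,"y": 0,"z": 0,"roll": 3}
    - {"grip": 1,"x": 0,"y": 0,"z": 0,"roll": 3}
    - {"grip": 1,"x": 0,"y": 0,"z": 0,"roll": 3}
    - {"grip": 1,"x": 0,"y": 0,"z": 0,"roll": 0}

```text
clock: 14.02
tcp_pos: [0.6634, 0.0864, 0.0783]
orientation: [-0.002, -0.312, 0.95, 0.001]
wrist_force: [-7.0, 1.7, -5.7]
finger_gap: 0.0173
grip_force: 48.2
```

```bash
cat >st.py <<'E'
from h import *
np.set_printoptions(precision=4,suppress=True)
s=env.get_state(); p=phi()%360; print(s["tcp_pos"],"turn",261.4-p,s["wrist_force"],s["ft_torque"],s["finger_gap"],s["grip_force"],"j6",s["joint_pos"][5])
n=np.array([-.370,.061,.927]);print("out 1mm",np.array(tool(n,p)))
E
python3 st.py
```

```text
[0.6634 0.0864 0.0783] turn 45.00188821721471 [-6.9816  1.688  -5.6951] [ 0.1049  0.7168 -0.0452] 0.01725652988974377 48.155628406384494 j6 -0.6259916507558744
out 1mm [ 0.2616  0.2687 -0.927 ]
```

servo_tool:
  increments:
    - {"grip": 1,"x": 0,"y": 0,"z": 0,"roll": 2}
    - {"grip": 1,"x": 0,"y": 0,"z": 0,"roll": 2}
    - {"grip": 1,"x": 0,"y": 0,"z": 0,"roll": 0}

```text
clock: 14.27
tcp_pos: [0.6631, 0.0866, 0.0785]
orientation: [-0.002, -0.279, 0.96, 0.001]
wrist_force: [-7.2, 1.9, -3.1]
finger_gap: 0.0172
grip_force: 47.9
```

servo_tool:
  increments:
    - {"grip": 1,"x": 0,"y": 0,"z": 0,"roll": 2}
    - {"grip": 1,"x": 0,"y": 0,"z": 0,"roll": 2}
    - {"grip": 1,"x": 0,"y": 0,"z": 0,"roll": 0}

```text
clock: 14.52
tcp_pos: [0.6628, 0.0868, 0.0787]
orientation: [-0.003, -0.246, 0.969, 0.001]
wrist_force: [-9.4, 2.9, -2.7]
finger_gap: 0.0166
grip_force: 47.9
```

```bash
python3 st.py
```

```text
[0.6628 0.0868 0.0787] turn 52.941704775886905 [-9.4232  2.8607 -2.6878] [ 0.2773  1.2784 -0.0837] 0.016648234039398857 47.85528926503957 j6 -0.4871094623731846
out 1mm [ 0.2962  0.2299 -0.927 ]
```

servo_tool:
  increments:
    - {"grip": 1,"x": 1.5,"y": 1,"z": -1.5,"roll": 0}
    - {"grip": 1,"x": 0,"y": 0,"z": 0,"roll": 2}
    - {"grip": 1,"x": 0,"y": 0,"z": 0,"roll": 0}

```text
clock: 14.77
tcp_pos: [0.6619, 0.0869, 0.0802]
orientation: [-0.002, -0.229, 0.973, 0.001]
wrist_force: [-10.2, 3.7, 4.9]
finger_gap: 0.0165
grip_force: 49.9
```

servo_tool:
  increments:
    - {"grip": 1,"x": 0,"y": 0,"z": 0,"roll": 2}
    - {"grip": 1,"x": 0,"y": 0,"z": 0,"roll": 1}
    - {"grip": 1,"x": 0,"y": 0,"z": 0,"roll": 0}

```text
clock: 15.02
tcp_pos: [0.6612, 0.0872, 0.0818]
orientation: [-0.002, -0.204, 0.979, 0.001]
wrist_force: [-11.4, 4.1, 4.3]
finger_gap: 0.0166
grip_force: 48.2
```

```bash
python3 st.py
```

```text
[0.6612 0.0872 0.0818] turn 57.887801611178816 [-11.4008   4.088    4.3303] [ 0.5216  1.7873 -0.0374] 0.016638276495937188 48.19915453903377 j6 -0.40028765125780286
out 1mm [ 0.3149  0.2035 -0.927 ]
```

The handle now pushes outward on the tool at about 8.5 N and is rising, so it appears to have entered the notch. I'll ease off further.

servo_tool:
  increments:
    - {"grip": 1,"x": 1,"y": 1,"z": -2,"roll": 0}
    - {"grip": 1,"x": 1,"y": 0,"z": -2,"roll": 0}
    - {"grip": 1,"x": 0,"y": 0,"z": 0,"roll": 0}

```text
clock: 15.27
tcp_pos: [0.6601, 0.0874, 0.0846]
orientation: [-0.001, -0.204, 0.979, 0.001]
wrist_force: [-6.2, 5.0, -4.5]
finger_gap: 0.0163
grip_force: 49.9
```

```bash
python3 st.py
```

```text
[0.6601 0.0874 0.0846] turn 57.849635453356456 [-6.2029  5.0373 -4.528 ] [0.5331 0.723  0.0108] 0.01632996394766612 49.930799659341574 j6 -0.4008188225960881
out 1mm [ 0.3148  0.2038 -0.927 ]
```

servo_tool:
  increments:
    - {"grip": 1,"x": 0,"y": 0,"z": 0,"roll": 5}
    - {"grip": 1,"x": 0,"y": 0,"z": 0,"roll": 4}
    - {"grip": 1,"x": 0,"y": 0,"z": 0,"roll": 0}

```text
clock: 15.52
tcp_pos: [0.6598, 0.088, 0.0848]
orientation: [-0.002, -0.126, 0.992, 0.002]
wrist_force: [-7.9, 4.6, -3.0]
finger_gap: 0.016
grip_force: 47.9
```

```bash
python3 st.py
```

```text
[0.6598 0.088  0.0848] turn 66.9322800242937 [-7.876   4.5793 -3.0485] [0.8814 0.9605 0.4248] 0.01597913625605419 47.87730059644673 j6 -0.2417799302946831
out 1mm [ 0.343   0.1515 -0.927 ]
```

servo_tool:
  increments:
    - {"grip": 1,"x": 0,"y": 0,"z": 0,"roll": -5}
    - {"grip": 0.6,"x": 0,"y": 0,"z": 0,"roll": 0}
    - {"grip": 0.3,"x": 0,"y": 0,"z": 0,"roll": 0}
    - {"grip": 0.3,"x": 0,"y": 0,"z": 0,"roll": 0}
    - {"grip": 0.3,"x": 0,"y": 0,"z": 0,"roll": 0}

```text
clock: 15.93
tcp_pos: [0.6632, 0.0858, 0.0861]
orientation: [0.001, -0.169, 0.986, -0.0]
wrist_force: [-0.7, 0.2, 0.7]
finger_gap: 0.0598
grip_force: 0.0
```

servo_tool:
  increments:
    - {"grip": 0.3,"x": 0,"y": 0,"z": -20,"roll": 0}
    - {"grip": 0.3,"x": 0,"y": 0,"z": -30,"roll": 0}
    - {"grip": 1,"x": 0,"y": 0,"z": -20,"roll": 0}
    - {"grip": 1,"x": 0,"y": 0,"z": 0,"roll": 0}
    - {"grip": 1,"x": 0,"y": 0,"z": 0,"roll": 0}

```text
clock: 16.35
tcp_pos: [0.6635, 0.0859, 0.1572]
orientation: [0.002, -0.169, 0.986, -0.0]
wrist_force: [-0.8, 0.3, -0.5]
finger_gap: 0.0241
grip_force: 0.0
```

```bash
python3 st.py; python3 - <<'E'
from h import *
for nm,im in [("s0",cv2.imread("pics/scene0.png")),("s9",env.read_camera("scene")[:,:,::-1].copy())]:
    cv2.imwrite(f"pics/{nm}_.png",im)
    g=im.max(2)[200:300,195:300]; m=((g<62)*255).astype(np.uint8)
    for c in cv2.findContours(m,cv2.RETR_EXTERNAL,cv2.CHAIN_APPROX_NONE)[0]:
        if cv2.contourArea(c)>150: print(nm,cv2.contourArea(c),cv2.minAreaRect(c),cv2.boundingRect(c))
    # ascii
    for r in range(15,90,3): print("".join("#" if v<62 else "." for v in g[r,0:105:2]))
E
```

```text
[0.6635 0.0859 0.1572] turn 61.94530002557448 [-0.7609  0.3484 -0.4996] [0.0613 0.0042 0.0299] 0.02411123509875712 0.0 j6 -0.3306387358932187
out 1mm [ 0.3286  0.1807 -0.927 ]
s0 971.5 ((49.58115768432617, 55.093414306640625), (55.72542190551758, 46.76396179199219), 30.5792293548584) (30, 24, 53, 55)
.................#....#.##...........................
...................#..#...#..........................
....................#...#............................
..................#......##...#......................
..................##....#.#..###.....................
.................####....#...........#...............
.........#.......#####....##......#..................
.................#######....#..#........#............
..................########...........................
...................########.....#####................
....................########.....#####...............
...................##########.....######...##........
.......................#######......#####..#.........
......................##########.....#...#...........
.....##............##.###########...##....
[... 1330 characters left out ...]
.................#....#######.#############.........
..................#.########..##############.........
.....##..........###########....#..#.######..........
................#############....#.......####........
.................##########..#.......................
...............#..########...#.......................
..................############.......................
.................############........................
...................###........#......................
.......................#####.........................
........................................#............
.............................#.......................
.....................................................
```

The handle sprang out: it pushed the tool outward at about 8.5 N, rose 6 mm, and then resisted turning at 0.42 N m, against about 0.05 N m when free. The tool is clear, so I'm handing in.

```bash
python3 -c "
from workcell import env
print(env.hand_in())"
```

```text
the job is handed in; nothing more can be done
None
```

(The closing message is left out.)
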